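# Put the party's battery candles on charge

## Robot

A 7-joint arm with a two-finger parallel gripper is mounted at the origin on the work surface. World frame = base frame: x ahead of the robot, y to its left, z up, the work surface at z = 0. Lengths are in m, angles in rad, forces in N, time in s.
With the tool pointing down it reaches from about 0.35 to 0.9 m from the base axis. Payload 8.1 kg.
Tool frame: the origin (TCP) lies at the centre of the arm's flange, where the gripper is bolted on; the fingertips stand 178 mm ahead of it and the grasp point (between the pads) lies 159 mm ahead of it; z points along the fingers, y is the line along which they close (so a half turn about z gives the same grasp; the last joint's range is limited). The gripper opens to 92 mm and grips with 3 to 60 N. Pads are 19 mm wide; open, the fingers measure 130 mm over their backs; the gripper's body (75 mm by 190 mm) begins 47 mm behind the grasp point.
Start: joints at [1.101, 0.434, 0.025, 1.573, -0.012, 1.134, -0.075], TCP at [0.224, -0.583, 0.405] pointing down, gripper open.
Joint ranges: [-2.62, 2.62], [-0.44, 2.09], [-1.27, 1.32], [0.08, 2.57], [-1.32, 4.46], [0.12, 2], [-2.74, 2.74]. Speed limits (rad/s): [2.22, 2.22, 3.01, 3.01, 3.14, 3.14, 3.14].

## Interface

Orientations are given as a rotation vector (axis times angle).
In Python, from cell import arm gives the robot as it stands. The module is installed in compiled form; this text tells all that it offers.
- The arm moves only by the shell command python3 -m inch 'ROWS' [FORCE]. ROWS is text: rows parted by semicolons, each of 5 numbers parted by spaces: the shift along the tool's x, y, z in m, then the turn about the tool's z in rad, then the finger opening in m, from 0 to 0.0918. In form: x y z roll fingers; .... A call has 1 to 5 rows; each row is the pose to reach, as a shift and turn from the pose commanded when the call began, along the tool's axes at that moment; what a row does not reach only later rows make up. A row lasts 1/10 s, in which the tool goes at most 50 mm and 8.59 degrees, less where a joint would pass 70% of its speed; a pose out of reach is approached as far as the arm can. A call with a gripper value outside its range is refused whole. The fingers move at their own pace and stop on an object; FORCE is the grip in N (left out, the last holds). Time passes only in rows, so rows that repeat a pose let the fingers close. It gives the time, the measured TCP pose, the force, the opening and the grip force at its end, in the units of the state.
- arm.observe(): the state, without advancing time (a new reading comes with each control period).
- arm.get_image(name): name is "side" or "top"; returns the picture (420x560x3 uint8, red, green, blue); there is no depth.
- arm.get_calibration(name): a dict with "intrinsics" (3x3 intrinsics, pixels), "distortion" ([k1, k2, p1, p2, k3] as OpenCV has them; the pictures are not rectified), "pose" (4x4, takes a point from camera to world coordinates). Camera axes: x right, y up, looking along -z (the intrinsics and any distortion apply to the point x, -y, -z); pixel columns grow to the right and rows downward; lengths in m; the calibration is good to about 2 mm. A picture is of the moment at which its call begins. get_calibration takes no time and is no camera call.
- arm.sign_off(): hands the job in; it is judged then, once.
Trained networks look in the newest picture that a camera, given by its name, has taken for a name from the list of things; names that differ only in an ending like _2 or _b are one class to them, and where a whole thing is asked for, a point or a joint stands for the part that bears it (a point fixed in the world has none). Each returns a list of dicts, best first, with "conf" (0 to 1); they miss things now and then, are a little off and sometimes report something else, mostly with a low value. They report only what shows in the picture. A call takes as long as a camera call. They do not tell look-alikes from the thing itself.
- arm.look_for(camera, query): "point" ([row, column] in pixels, amid what is visible of it).
- arm.silhouettes(camera, query): "region" (420x560 bool, what is visible of it) and "point" ([row, column] in pixels, amid what is visible of it).
- arm.place_of(camera, query): "point" ([row, column] in pixels: a listed point, or the origin of a listed thing).
The state is a dict: "clock": time; "joints": joint angles; "dq": joint speeds; "joint_efforts": joint torques, N m; "position": TCP position; "ee_rot": TCP orientation; "force": force on the tool from outside, world axes, zero at the start; "ft_torque": the same for the moment, N m; "width": opening from 0.0 (shut) to 1.0 (fully open); "gripper_force": force on a finger pad.
Only numpy, scipy, OpenCV 4.12 (cv2) and the standard library are available. Lean on these libraries where they do the work, as an engineer would, in place of code of your own. Each camera call takes 0.05 s, during which the arm holds its last target. There are 200 camera calls.

## Task

The party is over: collect the four battery candles (the ones with a plastic flame) and stand each one upright, fully down in the charging cradle of the tray made for its shape and size. Set them down rather than dropping them, do not knock any over, and leave the two real wax candles on their brass plates where they are.

Things in the scene. Friction and masses are not known exactly. Their poses are not given: they have to be found in the camera images.
- pillar: Battery candle: clean ivory plastic, shallow hollow top, pointed plastic flame 12 mm wide standing 9 mm above the top edge; no plate under it. The largest: round, 60 mm diameter, 72 mm to the top edge, about 160 g. Loose, standing upright on the table. Origin at the centre of its underside, z up along the candle.
- votive: Battery candle: clean ivory plastic, shallow hollow top, pointed plastic flame 12 mm wide standing 9 mm above the top edge; no plate under it. The middle round one: 48 mm diameter, 58 mm to the top edge, about 100 g. Loose, standing upright on the table. Origin at the centre of its underside, z up along the candle.
- tealight: Battery candle: clean ivory plastic, shallow hollow top, pointed plastic flame 12 mm wide standing 9 mm above the top edge; no plate under it. The smallest: round, 36 mm diameter, 52 mm to the top edge, about 60 g. Loose, standing upright on the table. Origin at the centre of its underside, z up along the candle.
- square: Battery candle: clean ivory plastic, shallow hollow top, pointed plastic flame 12 mm wide standing 9 mm above the top edge; no plate under it. The only square one: 50 x 50 mm, 66 mm to the top edge, about 140 g; faces square to its x and y axes. Loose, standing upright on the table. Origin at the centre of its underside, z up along the candle.
- pillar_cradle: Charging cradle: light grey plate 90 x 90 x 6 mm with a black rim round a 72 mm round opening (the largest), for the 60 mm candle; rim 4 mm thick, 8 mm above the seat. Fixed. Origin at the centre of the plate's underside; x, y along its edges; seat 6 mm above the origin, 10 mm above the table. The four cradles lie 2 by 2, 92 mm apart, in any order, in a black tray (196 x 196 mm, walls 14 mm high) square to them.
- votive_cradle: Charging cradle: light grey plate 90 x 90 x 6 mm with a black rim round a 60 mm round opening (the middle one), for the 48 mm candle; rim 4 mm thick, 8 mm above the seat. Fixed. Origin at the centre of the plate's underside; x, y along its edges; seat 6 mm above the origin, 10 mm above the table. The four cradles lie 2 by 2, 92 mm apart, in any order, in a black tray (196 x 196 mm, walls 14 mm high) square to them.
- tealight_cradle: Charging cradle: light grey plate 90 x 90 x 6 mm with a black rim round a 48 mm round opening (the smallest), for the 36 mm candle; rim 4 mm thick, 8 mm above the seat. Fixed. Origin at the centre of the plate's underside; x, y along its edges; seat 6 mm above the origin, 10 mm above the table. The four cradles lie 2 by 2, 92 mm apart, in any order, in a black tray (196 x 196 mm, walls 14 mm high) square to them.
- square_cradle: Charging cradle: light grey plate 90 x 90 x 6 mm with a black rim round a 62 x 62 mm square opening, for the square candle; rim 4 mm thick, 8 mm above the seat. Fixed. Origin at the centre of the plate's underside; x, y along its edges; seat 6 mm above the origin, 10 mm above the table. The four cradles lie 2 by 2, 92 mm apart, in any order, in a black tray (196 x 196 mm, walls 14 mm high) square to them.
- wax_pillar: A real wax candle, round, 60 mm diameter, top 70 mm above the table, burnt: a deep melted hollow with a thin black wick, runs of wax down its side, stuck to a round brass drip plate of 88 mm diameter, 8 mm high. It does not belong in the tray. Loose, upright; origin at the centre of the plate's underside.
- wax_votive: A real wax candle, round, 48 mm diameter, top 58 mm above the table, burnt: a deep melted hollow with a thin black wick, runs of wax down its side, stuck to a round brass drip plate of 88 mm diameter, 8 mm high. It does not belong in the tray. Loose, upright; origin at the centre of the plate's underside.
Mind the look-alikes: they are no part of the job. Leave any black look-alike of the square alone. What is shaped like the votive but brown or turquoise is not meant.

How it is judged:
By the outcome, as a careful person would: the job done as asked, in the order asked, and still so for the second after the job is handed in, with the robot touching nothing.
It also fails if it takes over 109 s, if anything falls off the work surface, if the arm or the gripper's body presses on something with over 40 N, if the wrist force passes 120 N, or if a joint passes its speed limit or range.

## Working session

There is one attempt and no reset: what is moved stays moved. The work goes in short steps, Python scripts to look and compute and a shell command to move; the robot and the scene stay as the last step left them, time stands still between calls to the robot, and variables do not carry over. Pictures are saved under pics/ and viewed, at most 14 in all, crops included, and the job is handed in when it is done.

```bash
mkdir -p pics; python3 - <<'E'
from cell import arm
import cv2
for n in("top","side"):
    cv2.imwrite(f"pics/{n}0.png",cv2.resize(arm.get_image(n),(800,600))[:,:,::-1])
    c=arm.get_calibration(n);print(n,c["pose"].round(3).tolist(),c["intrinsics"],c["distortion"])
s=arm.observe();print(s["position"],s["ee_rot"],s["clock"],s["width"])
E
```

```text
top [[-0.018, 0.983, -0.184, 0.391], [-1.0, -0.016, 0.012, -0.0], [0.009, 0.184, 0.983, 0.991], [0.0, 0.0, 0.0, 1.0]] [[414.23057791   0.         279.99927758]
 [  0.         414.23057791 205.649864  ]
 [  0.           0.           1.        ]] [-0.03295638  0.          0.          0.          0.        ]
side [[-0.855, 0.409, -0.32, 0.302], [-0.519, -0.686, 0.509, 0.451], [-0.012, 0.602, 0.799, 0.713], [0.0, 0.0, 0.0, 1.0]] [[432.66582135   0.         274.36824666]
 [  0.         432.66582135 215.21832681]
 [  0.           0.           1.        ]] [0.02878435 0.         0.         0.         0.        ]
[ 0.22401171 -0.58324822  0.4040441 ] [-3.08759361e+00 -5.72564778e-01  6.48702774e-04] 0.1 0.9975745945066024
```

View pics/top0.png

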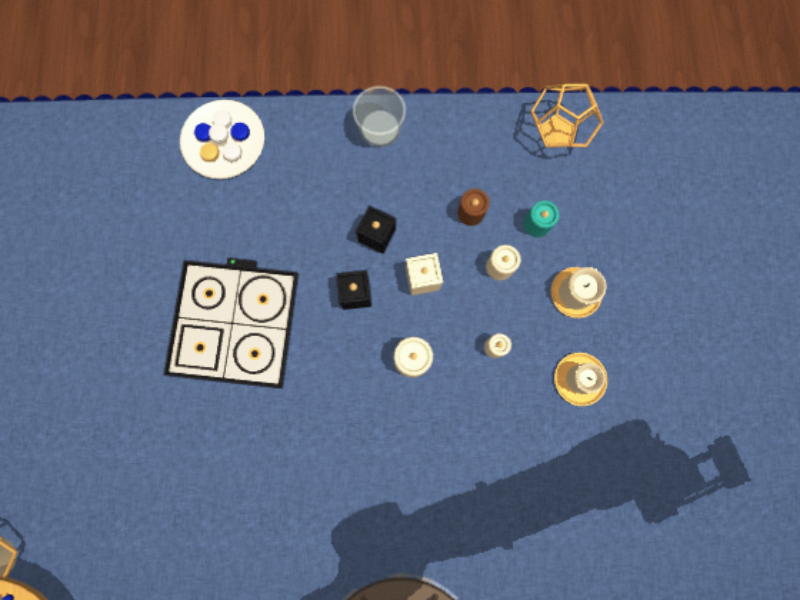

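View pics/side0.png

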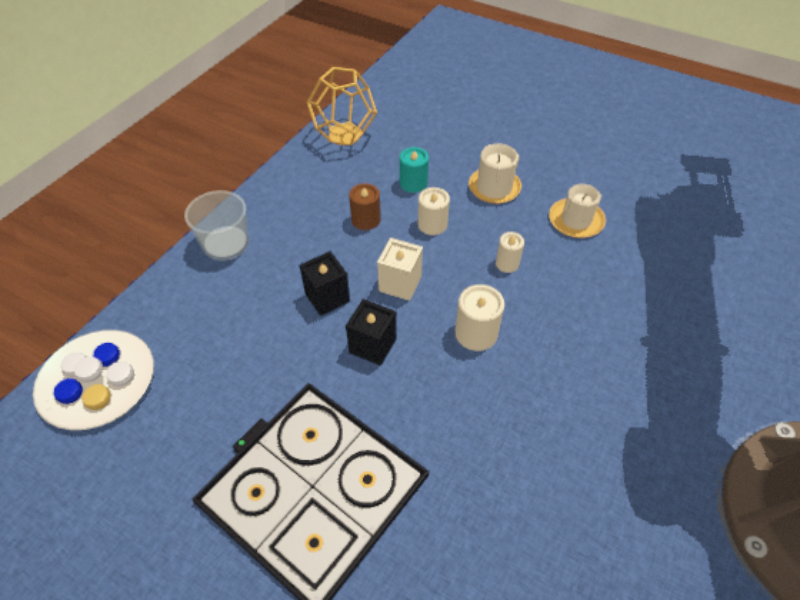

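The top view (800-px scale) shows the ivory candles: square (423,270), votive (503,260), pillar (412,356) and tealight (498,345). The wax candles stand on plates on the right. Cradle centres are tealight (209,293), pillar (263,299), square (200,348) and votive (255,353). The side view shows the same layout, with cradle dots at tealight (256,492), pillar (310,435), votive (367,479) and square (314,543).

```bash
cat > h.py <<'E'
from cell import arm
import numpy as np, cv2, sys
from scipy.optimize import least_squares, minimize
from scipy.spatial.transform import Rotation as R
CAL={n:arm.get_calibration(n) for n in("top","side")}
def proj(n,P):
    c=CAL[n];T=np.linalg.inv(c["pose"]);Q=(np.atleast_2d(P)@T[:3,:3].T+T[:3,3])*[1,-1,-1]
    return cv2.projectPoints(Q,np.zeros(3),np.zeros(3),c["intrinsics"],np.array(c["distortion"]))[0][:,0]
DIM=dict(pillar=(.030,.072),votive=(.024,.058),tealight=(.018,.052),square=(.025,.066))
def pts(k,p,z0=0):
    r,h=DIM[k]
    if k=="square": b=np.array([[1,1],[1,-1],[-1,-1],[-1,1]])*r
    else: a=np.linspace(0,2*np.pi,40);b=np.c_[np.cos(a),np.sin(a)]*r
    if k=="square": c,s=np.cos(p[2]),np.sin(p[2]); b=b@np.array([[c,s],[-s,c]])
    b=b+p[:2]
    e=[[p[0],p[1],z0+h+.009]]
    return np.vstack([np.c_[b,0*b[:,0]+z0],np.c_[b,0*b[:,0]+z0+h],e])
def hull(n,k,p,z0=0):
    m=np.zeros((1680,2240),np.uint8);q=cv2.convexHull(proj(n,pts(k,p,z0)).astype(np.float32))
    cv2.fillConvexPoly(m,np.int32((q+.5)*4*16),1,shift=4);return cv2.resize(m.astype(np.float32),(560,420),interpolation=cv2.INTER_AREA)
def fit(k,p0,masks,z0=0):
    def f(p):
        v=0
        for n,m in masks.items():
            H=hull(n,k,p,z0);v+=np.abs(H-m).sum()/m.sum()
        return v
    s=[[0]*len(p0)]+[[.01*(i==j) if i<2 else .15*(i==j) for i in range(len(p0))] for j in range(len(p0))]
    return minimize(f,p0,method="Nelder-Mead",options=dict(initial_simplex=np.array(p0)+np.array(s),xatol=1e-4,fatol=1e-4))
def ray(n,px,z):
    c=CAL[n];u=cv2.undistortPoints(np.float32([[px]]),c["intrinsics"],np.array(c["distortion"]))[0,0]
    d=c["pose"][:3,:3]@[u[0],-u[1],-1];o=c["pose"][:3,3];return (o+d*(z-o[2])/d[2])[:2]
def go(x,y,z,yaw):
    "tool-frame shift to bring grasp point to x,y,z with tool x at yaw"
    s=arm.observe();r=R.from_rotvec(s["ee_rot"]);M=r.as_matrix()
    d=M.T@(np.array([x,y,z+.159])-s["position"]);cy=np.arctan2(M[1,0],M[0,0])
    print("shift",d.round(4),"roll",round(-(yaw-cy),4),"yaw now",cy.round(4),"clk",s["clock"],"tilt",M[:,2].round(3))
E
python3 - <<'E'
from h import *
S={n:arm.get_image(n) for n in CAL}
g={"pillar":(412,356),"votive":(503,260),"tealight":(498,345),"square":(423,270)}
for k,px in g.items():
    p0=ray("top",np.array(px)*.7,DIM[k][1]);masks={}
    for n in CAL:
        c=proj(n,[p0[0],p0[1],DIM[k][1]/2])[0]
        b=sorted(arm.silhouettes(n,k),key=lambda o:np.hypot(*(np.array(o["point"])[::-1]-c)))
        if b and np.hypot(*(np.array(b[0]["point"])[::-1]-c))<15: masks[n]=b[0]["region"].astype(np.float32)
    r=fit(k,list(p0)+([0.1] if k=="square" else []),masks);print(k,p0.round(4),r.x.round(4),r.fun,list(masks))
    for n,m in masks.items(): q=fit(k,list(p0)+([0.1] if k=="square" else []),{n:m});print("  ",n,q.x.round(4),q.fun)
C=dict(tealight=((209,293),(256,492)),pillar=((263,299),(310,435)),square=((200,348),(314,543)),votive=((255,353),(367,479)))
off=dict(tealight=(1,1),pillar=(1,-1),square=(-1,1),votive=(-1,-1))
def cen(p,k):
    c,s=np.cos(p[2]),np.sin(p[2]);a,b=np.array(off[k])*.046;return [p[0]+c*a-s*b,p[1]+s*a+c*b,.010]
f=lambda p:np.concatenate([proj(n,cen(p,k))[0]-np.array(C[k][i])*.7 for k in C for i,n in enumerate(("top","side"))])
r=least_squares(f,[.5,.3,0]);print(r.x,r.fun.round(1))
for k in C: print(k,np.round(cen(r.x,k),4))
go(.5,0,.2,0)
E
```

```text
pillar [ 0.4645 -0.0281] [ 0.4655 -0.0278] 0.17253223061561584 ['top', 'side']
   top [ 0.4657 -0.0288] 0.10035523772239685
   side [ 0.4646 -0.0265] 0.06065883859992027
votive [ 0.6186 -0.1798] [ 0.6216 -0.1822] 0.15430127084255219 ['top', 'side']
   top [ 0.6225 -0.1825] 0.046311937272548676
   side [ 0.6199 -0.1797] 0.06855468451976776
tealight [ 0.4811 -0.166 ] [ 0.483  -0.1648] 0.26883479952812195 ['top', 'side']
   top [ 0.4845 -0.1655] 0.11334745585918427
   side [ 0.4811 -0.164 ] 0.07698497921228409
square [ 0.6022 -0.0489] [ 0.6028 -0.0494  0.2242] 0.18439199030399323 ['top', 'side']
   top [ 0.6035 -0.0498  0.1725] 0.07174745202064514
   side [ 0.6018 -0.0483  0.2875] 0.0862450823187828
[ 0.52919043  0.27222189 -0.12290821] [-0.9  0.3  0.1 -0.3 -1.   0.1  0.2 -0.8 -0.9 -0.3  0.3 -0.8 -1.   0.4
  0.4 -0.5]
tealight [0.5805 0.3122 0.01  ]
pillar [0.5692 0.2209 0.01  ]
square [0.4892 0.3235 0.01  ]
votive [0.4779 0.2322 0.01  ]
shift [ 0.4667 -0.4457  0.0457] roll 0.3667 yaw now 0.3667 clk 0.6 tilt [ 0. -0. -1.]
```

```bash
python3 -c "
from h import *
go(.4655,-.0278,.16,-.123)
im=cv2.resize(arm.get_image('top')[160:280,220:400],(720,480),interpolation=cv2.INTER_CUBIC);cv2.imwrite('pics/sq.png',im[:,:,::-1])"
```

```text
shift [ 0.4246 -0.4321  0.0857] roll 0.4897 yaw now 0.3667 clk 0.6 tilt [ 0. -0. -1.]
```

View pics/sq.png

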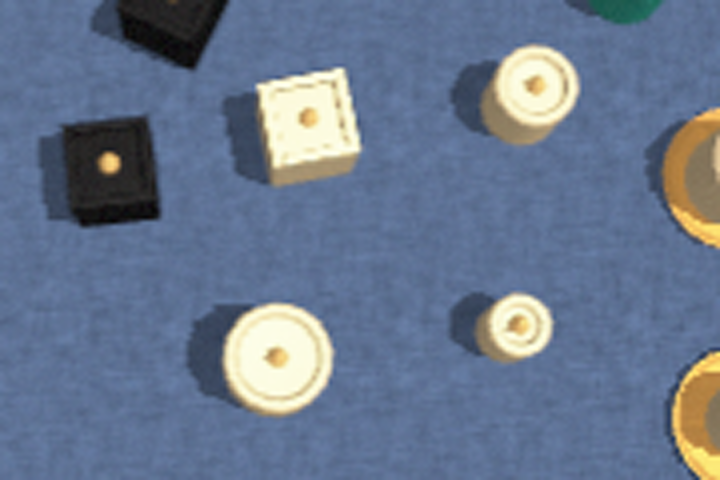

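The crop shows the square's top face with corners at (257,87), (345,69), (359,147) and (271,165). That puts its yaw at about +0.19, with clear space on both sides for the fingers.

```bash
python3 -m inch '0.035 -0.035 0.007 0.1 0.09; 0.07 -0.07 0.014 0.2 0.09; 0.105 -0.105 0.021 0.3 0.09; 0.14 -0.14 0.028 0.4 0.09; 0.17 -0.17 0.034 0.49 0.09' 25; python3 -c "
from h import *
go(.4655,-.0278,.16,-.123)"
```

```text
clock: 1.15
position: [0.3226, -0.3613, 0.3706]
ee_rot: [-3.135, 0.198, -0.001]
force: [1.9, -0.5, -0.1]
width: 0.981
gripper_force: 0.0
shift [ 0.0997 -0.3488  0.0517] roll -0.0032 yaw now -0.1262 clk 1.15 tilt [ 0.001  0.    -1.   ]
```

```bash
python3 -m inch '0.013 -0.046 0.007 0 0.09; 0.026 -0.092 0.014 0 0.09; 0.039 -0.138 0.021 0 0.09; 0.052 -0.184 0.028 0 0.09; 0.064 -0.225 0.033 0 0.09' 25 >/dev/null; python3 -m inch '0.012 -0.042 0.006 0 0.09; 0.024 -0.084 0.012 0 0.09; 0.035 -0.122 0.018 0 0.09; 0.035 -0.122 0.018 0 0.09; 0.035 -0.122 0.018 0 0.09'; python3 -c "
from h import *
go(.4655,-.0278,.045,-.123)"
```

```text
clock: 2.15
position: [0.4629, -0.0309, 0.3196]
ee_rot: [3.136, -0.19, -0.001]
force: [-0.4, -1.1, -0.6]
width: 0.982
gripper_force: 0.0
shift [ 0.0022 -0.0034  0.1156] roll 0.0021 yaw now -0.1209 clk 2.15 tilt [-0. -0. -1.]
```

```bash
python3 -m inch '0.002 -0.003 0.03 0 0.09; 0.002 -0.003 0.06 0 0.09; 0.002 -0.003 0.09 0 0.09; 0.002 -0.003 0.11 0 0.09; 0.002 -0.003 0.115 0 0.09' 25 >/dev/null; python3 -m inch '0 0 0 0 0.07; 0 0 0 0 0.055; 0 0 0 0 0.05; 0 0 0 0 0.05; 0 0 0 0 0.05' 25; python3 -c "
from h import *
go(.4655,-.0278,.045,-.123)"
```

```text
clock: 3.15
position: [0.4654, -0.0289, 0.2055]
ee_rot: [3.136, -0.194, 0.002]
force: [-0.8, 0.1, 7.4]
width: 0.647
gripper_force: 25.0
shift [-0.0001 -0.0011  0.0015] roll -0.0004 yaw now -0.1234 clk 3.15 tilt [ 0.001 -0.    -1.   ]
```

```bash
python3 -m inch '0 0 -0.015 0 0.05; 0 0 -0.04 0 0.05; 0 0 -0.07 0 0.05; 0 0 -0.1 0 0.05; 0 0 -0.115 0 0.05' 25 ; python3 -c "
from h import *
go(.5692,.2209,.155,-.123)"
```

```text
clock: 3.65
position: [0.4654, -0.0288, 0.3222]
ee_rot: [-3.135, 0.193, -0.005]
force: [0.7, -0.2, -1.2]
width: 0.65
gripper_force: 25.0
shift [ 0.0723 -0.2606  0.0085] roll -0.0002 yaw now -0.1232 clk 3.65 tilt [ 0.003 -0.    -1.   ]
```

```bash
python3 -m inch '0.007 -0.025 0 0 0.05; 0.017 -0.065 0 0 0.05; 0.028 -0.105 0 0 0.05; 0.039 -0.145 0 0 0.05; 0.05 -0.185 0 0 0.05' 25 >/dev/null; python3 -m inch '0.01 -0.035 0 0 0.05; 0.017 -0.06 0 0 0.05; 0.022 -0.075 0 0 0.05; 0.022 -0.075 0 0 0.05; 0.022 -0.075 0 0 0.05' 25; python3 -c "
from h import *
go(.5692,.2209,.055,-.123)
for n in CAL: cv2.imwrite('pics/%s1.png'%n,arm.get_image(n)[:,:,::-1])
a=cv2.imread('pics/top1.png')[150:300,80:280];b=cv2.imread('pics/side1.png')[220:420,110:360]
cv2.imwrite('pics/both1.png',np.hstack([cv2.resize(a,(400,400)),cv2.resize(b,(400,400))]))"
```

```text
clock: 4.65
position: [0.5684, 0.2192, 0.3194]
ee_rot: [3.134, -0.194, -0.001]
force: [0.1, -0.7, -1.9]
width: 0.652
gripper_force: 25.0
shift [ 0.0007 -0.0019  0.1054] roll -0.0008 yaw now -0.1238 clk 4.65 tilt [-0.001 -0.001 -1.   ]
```

View pics/both1.png

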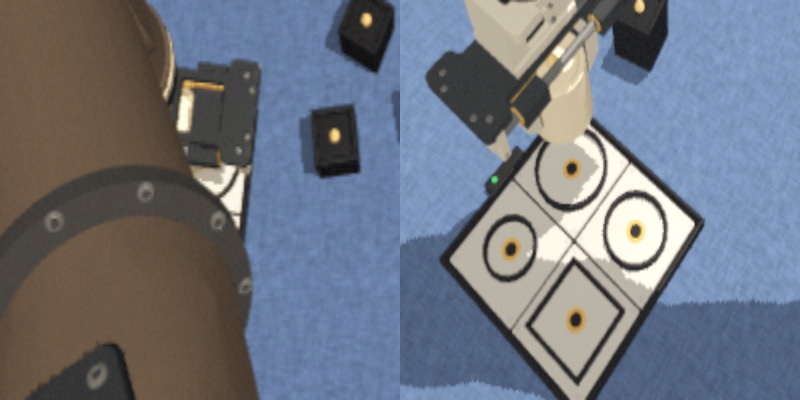

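The left half (top camera) is mostly hidden by the arm. The right half (side camera) shows the held pillar above and in line with its cradle, ring centre at (570,168).

```bash
python3 -m inch '0.001 -0.002 0.03 0 0.05; 0.001 -0.002 0.06 0 0.05; 0.001 -0.002 0.08 0 0.05; 0.001 -0.002 0.088 0 0.05; 0.001 -0.002 0.093 0 0.05' 25 ; python3 -m inch '0 0 0.003 0 0.05; 0 0 0.006 0 0.05; 0 0 0.008 0 0.05; 0 0 0.01 0 0.05; 0 0 0.01 0 0.05' 25;python3 -c "
from h import *
go(.5692,.2209,.055,-.123)"
```

```text
clock: 5.25
position: [0.5698, 0.2211, 0.2264]
ee_rot: [3.135, -0.195, -0.001]
force: [-0.3, -0.3, -1.3]
width: 0.651
gripper_force: 25.0
clock: 5.75
position: [0.5698, 0.2222, 0.2168]
ee_rot: [-3.136, 0.193, -0.0]
force: [0.4, -0.3, -1.9]
width: 0.648
gripper_force: 25.0
shift [-0.0004  0.0014  0.0028] roll -0.0002 yaw now -0.1232 clk 5.75 tilt [ 0. -0. -1.]
```

```bash
python3 -m inch '0 0.001 0.001 0 0.05; 0 0.001 0.002 0 0.05; 0 0.001 0.002 0 0.05; 0 0.001 0.002 0 0.05' 25; python3 -m inch '0 0 0.001 0 0.05; 0 0 0.001 0 0.05; 0 0 0.001 0 0.05' 25
```

```text
clock: 6.15
position: [0.5697, 0.2211, 0.2156]
ee_rot: [-3.136, 0.194, -0.001]
force: [-3.1, -1.0, 7.6]
width: 0.653
gripper_force: 25.0
clock: 6.45
position: [0.5696, 0.2212, 0.2156]
ee_rot: [-3.136, 0.194, -0.001]
force: [-6.3, -3.3, 17.4]
width: 0.649
gripper_force: 25.0
```

Contact came at exactly the seat height. Releasing.

```bash
python3 -m inch '0 0 -0.001 0 0.05; 0 0 -0.001 0 0.064; 0 0 -0.001 0 0.07; 0 0 -0.001 0 0.074; 0 0 -0.001 0 0.074' 25; python3 -m inch '0 0 -0.02 0 0.074; 0 0 -0.05 0 0.074; 0 0 -0.085 0 0.074; 0 0 -0.11 0 0.08; 0 0 -0.12 0 0.08' 25; python3 -c "
from h import *
go(.6216,-.1822,.16,-.123)"
```

```text
clock: 6.95
position: [0.5697, 0.2212, 0.2145]
ee_rot: [3.136, -0.194, -0.0]
force: [1.1, 0.3, -0.8]
width: 0.799
gripper_force: 0.0
clock: 7.45
position: [0.5703, 0.2215, 0.3374]
ee_rot: [-3.134, 0.193, -0.005]
force: [0.1, 0.8, -0.6]
width: 0.864
gripper_force: 0.0
shift [0.1005 0.3944 0.0179] roll -0.0003 yaw now -0.1233 clk 7.45 tilt [ 0.004  0.002 -1.   ]
```

```bash
python3 -m inch '0.012 0.047 0 0 0.08; 0.024 0.094 0 0 0.08; 0.036 0.141 0 0 0.08; 0.048 0.188 0 0 0.08; 0.06 0.235 0.005 0 0.08' 25 >/dev/null; python3 -m inch '0.012 0.047 0.005 0 0.08; 0.024 0.094 0.01 0 0.08; 0.036 0.141 0.01 0 0.08; 0.04 0.159 0.01 0 0.08; 0.04 0.159 0.01 0 0.08' 25;  python3 -c "
from h import *
go(.6216,-.1822,.04,-.123)"
```

```text
clock: 8.45
position: [0.6197, -0.1867, 0.3184]
ee_rot: [3.133, -0.203, -0.003]
force: [-0.3, 0.8, 0.2]
width: 0.872
gripper_force: 0.0
shift [ 0.0015 -0.0049  0.1194] roll -0.0065 yaw now -0.1295 clk 8.45 tilt [-0.002 -0.002 -1.   ]
```

```bash
python3 -m inch '0 0 0.02 0 0.08; 0 0 0.045 0 0.08; 0 0 0.045 0 0.08' 25;  python3 -c "
from h import *
go(.6216,-.1822,.04,-.123)"
```

```text
clock: 8.75
position: [0.6191, -0.1799, 0.2711]
ee_rot: [-3.134, 0.19, 0.01]
force: [-0.6, -0.3, -0.7]
width: 0.87
gripper_force: 0.0
shift [0.0032 0.0021 0.0721] roll 0.0019 yaw now -0.1211 clk 8.75 tilt [-0.006  0.002 -1.   ]
```

```bash
python3 -m inch '0.002 0.001 0.025 0 0.08; 0.002 0.001 0.05 0 0.08; 0.002 0.001 0.065 0 0.08; 0.002 0.001 0.072 0 0.08; 0.002 0.001 0.072 0 0.08' 25 >/dev/null; python3 -m inch '0 0 0 0 0.06; 0 0 0 0 0.045; 0 0 0 0 0.04; 0 0 0 0 0.04; 0 0 0 0 0.04' 22;  python3 -c "
from h import *
go(.6216,-.1822,.04,-.123)"
```

```text
clock: 9.75
position: [0.6224, -0.1835, 0.2031]
ee_rot: [3.135, -0.194, 0.001]
force: [-1.1, -0.8, 2.3]
width: 0.519
gripper_force: 22.0
shift [-0.001  -0.0011  0.0041] roll -0.0004 yaw now -0.1234 clk 9.75 tilt [ 0.001 -0.    -1.   ]
```

```bash
python3 -c "
from h import *
go(.6216,-.1822,.04,-.123)"; python3 -m inch '0 0 -0.015 0 0.04; 0 0 -0.04 0 0.04; 0 0 -0.07 0 0.04; 0 0 -0.1 0 0.04; 0 0 -0.115 0 0.04' 22 ; python3 -c "
from h import *
go(.4779,.2322,.155,-.123)"
```

```text
shift [-0.001  -0.0011  0.0041] roll -0.0004 yaw now -0.1234 clk 9.75 tilt [ 0.001 -0.    -1.   ]
clock: 10.25
position: [0.6229, -0.1834, 0.3215]
ee_rot: [3.135, -0.194, 0.007]
force: [1.4, -0.8, -0.3]
width: 0.514
gripper_force: 22.0
shift [-0.1951 -0.3947  0.0065] roll -0.0003 yaw now -0.1233 clk 10.25 tilt [ 0.004 -0.001 -1.   ]
```

```bash
python3 -m inch '-0.012 -0.024 0 0 0.04; -0.03 -0.062 0 0 0.04; -0.05 -0.1 0 0 0.04; -0.07 -0.14 0 0 0.04; -0.09 -0.18 0 0 0.04' 22 >/dev/null; python3 -m inch '-0.02 -0.04 0 0 0.04; -0.04 -0.08 0 0 0.04; -0.06 -0.12 0 0 0.04; -0.08 -0.165 0 0 0.04; -0.095 -0.195 0 0 0.04' 22 >/dev/null; python3 -m inch '-0.006 -0.012 0 0 0.04; -0.009 -0.019 0 0 0.04; -0.009 -0.019 0 0 0.04; -0.009 -0.019 0 0 0.04' 22; python3 -c "
from h import *
go(.4779,.2322,.05,-.123)"
```

```text
clock: 11.65
position: [0.4789, 0.2299, 0.3176]
ee_rot: [3.134, -0.197, 0.0]
force: [0.2, -0.4, -1.3]
width: 0.521
gripper_force: 22.0
shift [-0.0013 -0.0023  0.1086] roll -0.0024 yaw now -0.1254 clk 11.65 tilt [ 0.    -0.001 -1.   ]
```

```bash
python3 -m inch '-0.001 -0.001 0.03 0 0.04; -0.001 -0.001 0.06 0 0.04; -0.001 -0.001 0.08 0 0.04; -0.001 -0.001 0.092 0 0.04; -0.001 -0.001 0.096 0 0.04' 22 ; python3 -m inch '0 0 0.003 0 0.04; 0 0 0.005 0 0.04; 0 0 0.007 0 0.04; 0 0 0.007 0 0.04' 22;python3 -c "
from h import *
go(.4779,.2322,.05,-.123)"
```

```text
clock: 12.15
position: [0.4777, 0.2313, 0.2207]
ee_rot: [3.134, -0.196, -0.002]
force: [0.7, 0.2, -0.8]
width: 0.519
gripper_force: 22.0
clock: 12.55
position: [0.4775, 0.2327, 0.2151]
ee_rot: [-3.135, 0.194, -0.001]
force: [-0.3, 0.0, -0.6]
width: 0.521
gripper_force: 22.0
shift [0.0004 0.0004 0.0061] roll -0.0003 yaw now -0.1233 clk 12.55 tilt [ 0.001  0.    -1.   ]
```

```bash
python3 -m inch '0 0 0.001 0 0.04; 0 0 0.002 0 0.04; 0 0 0.002 0 0.04' 22;python3 -m inch '0 0 0.001 0 0.04; 0 0 0.001 0 0.04; 0 0 0.001 0 0.04' 22;python3 -m inch '0 0 0.001 0 0.04; 0 0 0.001 0 0.04; 0 0 0.001 0 0.04' 22
```

```text
clock: 12.85
position: [0.4775, 0.2327, 0.2131]
ee_rot: [-3.135, 0.193, -0.001]
force: [-1.1, -0.3, 3.8]
width: 0.522
gripper_force: 22.0
clock: 13.15
position: [0.4775, 0.2327, 0.213]
ee_rot: [-3.135, 0.193, -0.002]
force: [-4.8, -2.7, 18.0]
width: 0.518
gripper_force: 22.0
clock: 13.45
position: [0.4775, 0.2327, 0.2126]
ee_rot: [-3.135, 0.194, -0.002]
force: [-6.0, -3.4, 25.0]
width: 0.522
gripper_force: 22.0
```

```bash
python3 -m inch '0 0 -0.002 0 0.04; 0 0 -0.002 0 0.055; 0 0 -0.002 0 0.06; 0 0 -0.002 0 0.064; 0 0 -0.002 0 0.064' 22; python3 -m inch '0 0 -0.02 0 0.064; 0 0 -0.05 0 0.064; 0 0 -0.085 0 0.064; 0 0 -0.11 0 0.07; 0 0 -0.12 0 0.07' 22; python3 -c "
from h import *
go(.483,-.1648,.16,-.123)"
```

```text
clock: 13.95
position: [0.4774, 0.2326, 0.2125]
ee_rot: [3.135, -0.194, -0.001]
force: [0.6, 0.2, -0.1]
width: 0.694
gripper_force: 0.0
clock: 14.45
position: [0.4779, 0.233, 0.3351]
ee_rot: [-3.134, 0.193, -0.005]
force: [-0.1, 0.8, -0.3]
width: 0.755
gripper_force: 0.0
shift [0.054  0.3942 0.0154] roll -0.0003 yaw now -0.1233 clk 14.45 tilt [ 0.003  0.002 -1.   ]
```

```bash
python3 -m inch '0.006 0.045 0 0 0.07; 0.012 0.09 0 0 0.07; 0.018 0.135 0 0 0.07; 0.024 0.18 0 0 0.07; 0.031 0.225 0.005 0 0.07' 22 >/dev/null; python3 -m inch '0.006 0.045 0.005 0 0.07; 0.012 0.09 0.01 0 0.07; 0.018 0.135 0.01 0 0.07; 0.023 0.169 0.01 0 0.07; 0.023 0.169 0.01 0 0.07' 22 >/dev/null; python3 -m inch '0 0 0.02 0 0.07; 0 0 0.045 0 0.07; 0 0 0.045 0 0.07; 0 0 0.045 0 0.07' 22;  python3 -c "
from h import *
go(.483,-.1648,.037,-.123)"
```

```text
clock: 15.85
position: [0.4824, -0.1645, 0.2724]
ee_rot: [-3.135, 0.192, 0.003]
force: [0.0, -0.2, 0.3]
width: 0.762
gripper_force: 0.0
shift [0.0008 0.0003 0.0763] roll 0.0004 yaw now -0.1226 clk 15.85 tilt [-0.002  0.001 -1.   ]
```

```bash
python3 -m inch '0 0 0.025 0 0.07; 0 0 0.05 0 0.07; 0 0 0.068 0 0.07; 0 0 0.075 0 0.07; 0 0 0.075 0 0.07' 22 >/dev/null; python3 -m inch '0 0 0 0 0.05; 0 0 0 0 0.035; 0 0 0 0 0.03; 0 0 0 0 0.03; 0 0 0 0 0.03; ' 20;  python3 -c "
from h import *
go(.483,-.1648,.037,-.123)"
```

```text
clock: 16.85
position: [0.4826, -0.1651, 0.1981]
ee_rot: [3.135, -0.194, 0.001]
force: [0.1, 0.7, 3.9]
width: 0.385
gripper_force: 20.0
shift [ 0.0003 -0.0004  0.0021] roll -0.0004 yaw now -0.1234 clk 16.85 tilt [ 0.001 -0.    -1.   ]
```

```bash
python3 -m inch '0 0 -0.015 0 0.03; 0 0 -0.045 0 0.03; 0 0 -0.075 0 0.03; 0 0 -0.105 0 0.03; 0 0 -0.12 0 0.03' 20 ; python3 -c "
from h import *
go(.5805,.3122,.155,-.123)"
```

```text
clock: 17.35
position: [0.4829, -0.1651, 0.3202]
ee_rot: [3.135, -0.194, 0.005]
force: [0.7, 0.1, -1.0]
width: 0.384
gripper_force: 20.0
shift [ 0.0381 -0.4857  0.0061] roll -0.0004 yaw now -0.1234 clk 17.35 tilt [ 0.003 -0.001 -1.   ]
```

```bash
python3 -m inch '0.002 -0.025 0 0 0.03; 0.005 -0.065 0 0 0.03; 0.008 -0.105 0 0 0.03; 0.011 -0.15 0 0 0.03; 0.015 -0.195 0 0 0.03' 20 >/dev/null; python3 -m inch '0.003 -0.045 0 0 0.03; 0.006 -0.09 0 0 0.03; 0.01 -0.135 0 0 0.03; 0.014 -0.18 0 0 0.03; 0.017 -0.22 0 0 0.03' 20 >/dev/null; python3 -m inch '0.003 -0.035 0 0 0.03; 0.005 -0.06 0 0 0.03; 0.006 -0.07 0 0 0.03; 0.006 -0.07 0 0 0.03; 0.006 -0.07 0 0 0.03' 20; python3 -c "
from h import *
go(.5805,.3122,.049,-.123)"
```

```text
clock: 18.85
position: [0.58, 0.31, 0.3174]
ee_rot: [3.134, -0.195, -0.0]
force: [-0.0, 0.0, -0.6]
width: 0.39
gripper_force: 20.0
shift [ 0.0002 -0.0025  0.1094] roll -0.0015 yaw now -0.1245 clk 18.85 tilt [-0.    -0.002 -1.   ]
```

```bash
python3 -m inch '0 -0.001 0.03 0 0.03; 0 -0.001 0.06 0 0.03; 0 -0.001 0.08 0 0.03; 0 -0.001 0.095 0 0.03; 0 -0.001 0.099 0 0.03' 20 ; python3 -m inch '0 0 0.003 0 0.03; 0 0 0.005 0 0.03; 0 0 0.007 0 0.03; 0 0 0.007 0 0.03' 20;python3 -c "
from h import *
go(.5805,.3122,.049,-.123)"
```

```text
clock: 19.35
position: [0.5799, 0.3107, 0.2172]
ee_rot: [3.133, -0.196, -0.003]
force: [-0.2, 0.7, -0.0]
width: 0.386
gripper_force: 20.0
clock: 19.75
position: [0.5801, 0.3127, 0.2122]
ee_rot: [-3.135, 0.194, -0.001]
force: [-0.5, 0.5, -0.1]
width: 0.387
gripper_force: 20.0
shift [0.0004 0.0004 0.0042] roll -0.0003 yaw now -0.1233 clk 19.75 tilt [ 0.001  0.    -1.   ]
```

```bash
python3 -m inch '0 0 0.001 0 0.03; 0 0 0.003 0 0.03; 0 0 0.003 0 0.03' 20;python3 -m inch '0 0 0.001 0 0.03; 0 0 0.001 0 0.03; 0 0 0.001 0 0.03' 20;python3 -m inch '0 0 0.001 0 0.03; 0 0 0.001 0 0.03; 0 0 0.001 0 0.03' 20
```

```text
clock: 20.05
position: [0.5799, 0.3126, 0.2085]
ee_rot: [3.135, -0.193, -0.0]
force: [0.5, -0.3, -0.0]
width: 0.385
gripper_force: 20.0
clock: 20.35
position: [0.58, 0.3126, 0.2081]
ee_rot: [-3.136, 0.194, -0.0]
force: [-1.9, -0.8, 6.0]
width: 0.386
gripper_force: 20.0
clock: 20.65
position: [0.58, 0.3126, 0.2081]
ee_rot: [-3.136, 0.194, -0.001]
force: [-4.6, -3.6, 14.1]
width: 0.388
gripper_force: 20.0
```

Seated at the expected height (.2081). Release it, then go for the square.

```bash
python3 -m inch '0 0 -0.0015 0 0.03; 0 0 -0.0015 0 0.042; 0 0 -0.0015 0 0.048; 0 0 -0.0015 0 0.05; 0 0 -0.0015 0 0.05' 20; python3 -m inch '0 0 -0.02 0 0.05; 0 0 -0.05 0 0.05; 0 0 -0.085 0 0.05; 0 0 -0.115 0 0.07; 0 0 -0.125 0 0.085' 20; python3 -c "
from h import *
go(.6028,-.0494,.16,.19)"
```

```text
clock: 21.15
position: [0.58, 0.3126, 0.208]
ee_rot: [3.135, -0.194, -0.0]
force: [-0.2, -0.4, -0.6]
width: 0.542
gripper_force: 0.0
clock: 21.65
position: [0.5807, 0.3132, 0.3368]
ee_rot: [-3.133, 0.193, -0.006]
force: [0.9, 0.5, 0.7]
width: 0.673
gripper_force: 0.0
shift [0.0665 0.3571 0.0169] roll -0.3134 yaw now -0.1234 clk 21.65 tilt [ 0.004  0.003 -1.   ]
```

```bash
python3 -m inch '0.008 0.045 0 -0.06 0.088; 0.016 0.09 0 -0.12 0.088; 0.025 0.135 0 -0.18 0.088; 0.033 0.18 0 -0.24 0.088; 0.042 0.225 0.005 -0.31 0.088' 25 >/dev/null; python3 -c "
from h import *
go(.6028,-.0494,.16,.19)"
```

```text
shift [-0.016   0.1311  0.009 ] roll -0.0006 yaw now 0.1894 clk 22.15 tilt [ 0. -0. -1.]
```

```bash
python3 -m inch '-0.005 0.045 0 0 0.088; -0.011 0.09 0 0 0.088; -0.016 0.13 0 0 0.088; -0.016 0.13 0.005 0 0.088; -0.016 0.13 0.02 0 0.088' 25 >/dev/null; python3 -m inch '0 0 0.02 0 0.088; 0 0 0.035 0 0.088; 0 0 0.035 0 0.088; 0 0 0.035 0 0.088' 25;  python3 -c "
from h import *
go(.6028,-.0494,.043,.19)
m=arm.get_image('side')[120:270,190:340];cv2.imwrite('pics/s2.png',cv2.resize(m,(600,600),interpolation=cv2.INTER_CUBIC)[:,:,::-1])"
```

```text
clock: 23.05
position: [0.6023, -0.0462, 0.2729]
ee_rot: [-3.128, -0.293, 0.002]
force: [0.5, -0.3, -0.6]
width: 0.954
gripper_force: 0.0
shift [-0.0001  0.0032  0.0709] roll -0.0029 yaw now 0.1871 clk 23.05 tilt [-0.001  0.    -1.   ]
```

View pics/s2.png

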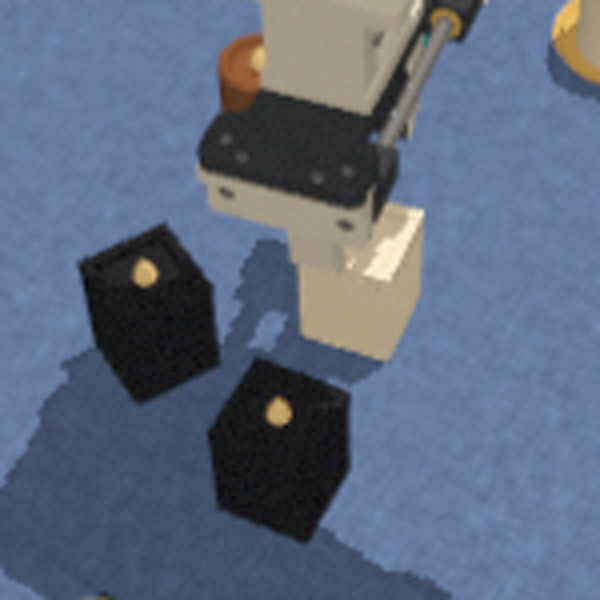

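The side crop shows the near finger lined up with the face of the ivory square at (360,290). The black squares are at (150,310) and (280,450), clear of it. I'll narrow the opening a little and go down.

```bash
python3 -m inch '0 0.002 0 0 0.076; 0 0.003 0.025 0 0.076; 0 0.003 0.05 0 0.076; 0 0.003 0.066 0 0.076; 0 0.003 0.07 0 0.076' 25; python3 -m inch '0 0 0 0 0.06; 0 0 0 0 0.05; 0 0 0 0 0.04; 0 0 0 0 0.04; 0 0 0 0 0.04' 25;  python3 -c "
from h import *
go(.6028,-.0494,.043,.19)"
```

```text
clock: 23.6
position: [0.6025, -0.0497, 0.2021]
ee_rot: [-3.128, -0.293, 0.003]
force: [-0.3, 0.2, -0.4]
width: 0.829
gripper_force: 0.0
clock: 24.1
position: [0.6033, -0.0495, 0.2042]
ee_rot: [3.128, 0.293, 0.002]
force: [-1.2, -0.3, 6.9]
width: 0.546
gripper_force: 24.9
shift [-0.0005 -0.0002  0.0022] roll -0.0033 yaw now 0.1867 clk 24.1 tilt [ 0.001 -0.    -1.   ]
```

```bash
python3 -m inch '0 0 -0.015 0 0.04; 0 0 -0.045 0 0.04; 0 0 -0.075 0 0.04; 0 0 -0.105 0 0.04; 0 0 -0.12 0 0.04' 25 ; python3 -c "
from h import *
go(.4892,.3235,.16,-.123)"
```

```text
clock: 24.6
position: [0.6034, -0.0494, 0.327]
ee_rot: [3.128, 0.293, 0.006]
force: [-0.6, -0.3, -1.2]
width: 0.543
gripper_force: 24.9
shift [-0.043  -0.3876  0.0075] roll 0.3098 yaw now 0.1868 clk 24.6 tilt [ 0.004 -0.    -1.   ]
```

```bash
python3 -m inch '-0.002 -0.025 0 0.04 0.04; -0.007 -0.065 0 0.1 0.04; -0.011 -0.105 0 0.17 0.04; -0.016 -0.145 0 0.24 0.04; -0.021 -0.185 0 0.31 0.04' 25 >/dev/null;  python3 -c "
from h import *
go(.4892,.3235,.16,-.123)"
```

```text
shift [-0.0819 -0.185   0.0052] roll -0.0033 yaw now -0.1263 clk 25.1 tilt [ 0.  0. -1.]
```

```bash
python3 -m inch '-0.018 -0.04 0 0 0.04; -0.036 -0.08 0 0 0.04; -0.053 -0.12 0 0 0.04; -0.071 -0.16 0 0 0.04; -0.082 -0.185 0 0 0.04' 25 >/dev/null; python3 -m inch '0 0 0.02 0 0.04; 0 0 0.02 0 0.04; 0 0 0.02 0 0.04' 25; python3 -c "
from h import *
go(.4892,.3235,.0552,-.123)"
```

```text
clock: 25.9
position: [0.4895, 0.3212, 0.3036]
ee_rot: [3.134, -0.195, -0.001]
force: [-0.6, -0.3, -1.6]
width: 0.543
gripper_force: 24.9
shift [-0.0005 -0.0023  0.0894] roll -0.0011 yaw now -0.1241 clk 25.9 tilt [-0.001 -0.001 -1.   ]
```

```bash
python3 -m inch '0 -0.001 0.025 0 0.04; 0 -0.001 0.05 0 0.04; 0 -0.001 0.067 0 0.04; 0 -0.001 0.077 0 0.04; 0 -0.001 0.08 0 0.04' 25 ; python3 -m inch '0 0 0.002 0 0.04; 0 0 0.004 0 0.04; 0 0 0.006 0 0.04; 0 0 0.006 0 0.04' 25;python3 -c "
from h import *
go(.4892,.3235,.0552,-.123)"
```

```text
clock: 26.4
position: [0.4899, 0.3223, 0.2231]
ee_rot: [3.135, -0.195, -0.0]
force: [-0.2, -0.9, -0.6]
width: 0.543
gripper_force: 24.9
clock: 26.8
position: [0.4895, 0.3231, 0.2174]
ee_rot: [-3.135, 0.194, -0.0]
force: [0.3, 0.2, -1.8]
width: 0.546
gripper_force: 24.9
shift [-0.0004 -0.0004  0.0032] roll -0.0003 yaw now -0.1233 clk 26.8 tilt [ 0.  0. -1.]
```

```bash
python3 -m inch '0 0 0.001 0 0.04; 0 0 0.002 0 0.04; 0 0 0.003 0 0.04; 0 0 0.003 0 0.04' 25;python3 -m inch '0 0 0.001 0 0.04; 0 0 0.001 0 0.04; 0 0 0.001 0 0.04' 25
```

```text
clock: 27.2
position: [0.4895, 0.3231, 0.2142]
ee_rot: [-3.136, 0.194, -0.0]
force: [-0.1, 0.7, -0.7]
width: 0.55
gripper_force: 24.9
clock: 27.5
position: [0.4894, 0.3231, 0.2142]
ee_rot: [-3.136, 0.194, -0.001]
force: [-2.3, -1.9, 11.3]
width: 0.546
gripper_force: 24.9
```

Seated. Release, retreat upward and to the side, then check.

```bash
python3 -m inch '0 0 -0.001 0 0.04; 0 0 -0.001 0 0.056; 0 0 -0.001 0 0.062; 0 0 -0.001 0 0.064; 0 0 -0.001 0 0.064' 25; python3 -m inch '0 0 -0.02 0 0.064; 0 0 -0.05 0 0.064; 0 0 -0.085 0 0.064; 0 0 -0.12 0 0.064; 0 0 -0.16 0 0.064' 25;  python3 -m inch '0 0.045 0 0 0.064; 0 0.09 0 0 0.064; 0 0.135 0 0 0.064; 0 0.18 0 0 0.064; 0 0.225 0 0 0.064'>/dev/null; python3 -m inch '0 0.045 0 0 0.064; 0 0.09 0 0 0.064; 0 0.135 0 0 0.064; 0 0.18 0 0 0.064; 0 0.225 0 0 0.064'; python3 -c "
from h import *
for n in CAL: cv2.imwrite('pics/%s3.png'%n,arm.get_image(n)[:,:,::-1])
a=cv2.imread('pics/top3.png');b=cv2.imread('pics/side3.png')
cv2.imwrite('pics/a3.png',cv2.resize(a,(800,600)));cv2.imwrite('pics/b3.png',cv2.resize(b,(800,600)))"
```

```text
clock: 28.0
position: [0.4895, 0.323, 0.2141]
ee_rot: [3.136, -0.194, -0.0]
force: [-0.4, -0.8, -1.0]
width: 0.695
gripper_force: 0.0
clock: 28.5
position: [0.4892, 0.3228, 0.375]
ee_rot: [3.135, -0.193, -0.002]
force: [0.6, 0.2, -0.8]
width: 0.695
gripper_force: 0.0
clock: 29.5
position: [0.4336, -0.1253, 0.3745]
ee_rot: [3.136, -0.193, 0.001]
force: [1.9, 0.3, -0.4]
width: 0.696
gripper_force: 0.0
```

View pics/a3.png

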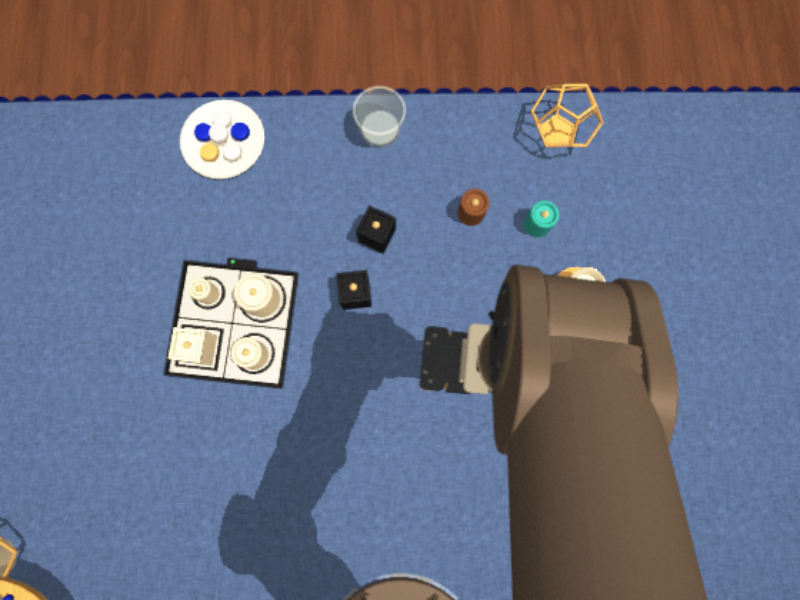

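View pics/b3.png

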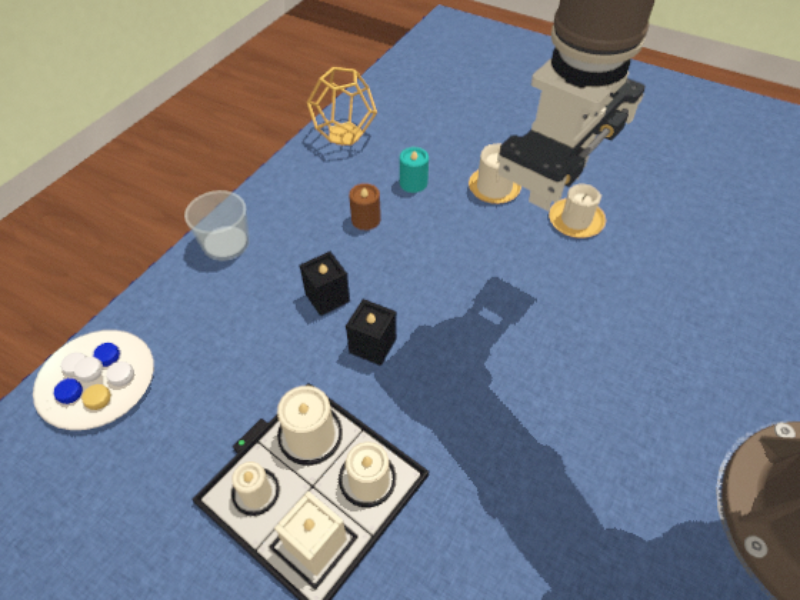

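Both views show all four candles upright inside their own cradle rings: pillar (305,430), votive (367,475), tealight (253,490) and square (312,535) in the side view. The wax candles and look-alikes haven't moved.

```bash
python3 -m inch '0 0 0 0 0.064; 0 0 0 0 0.064; 0 0 0 0 0.064' >/dev/null; python3 -c "
from cell import arm
print(arm.sign_off())"
```

```text
the job is handed in; nothing more can be done
None
```

All four battery candles are upright and fully down in their matching cradles, the wax candles and look-alikes were left where they were, and the job was handed in at about 30 s on the robot's clock.

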